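# Find and seat the rocking terminal-box lid

## Task

One of the four push-on lids on the terminal boxes in the aluminium carrier is not pushed home. With closed fingers, press near an edge of one lid after another until you find the one that rocks under the press, then push that lid down in its middle until it is fully seated and flush like the others, and take the hand away. Pick nothing up, do not lift any lid, and leave the things standing around as they are.

Things in the scene. Friction and masses are not known exactly. Their poses are not given: they have to be found in the camera images.
- carrier: flat aluminium carrier plate, 260 (x) x 370 (y) x 12 mm, fixed, turned up to 26 degrees; origin at the centre of its underside, on the table. On it four alike grey terminal boxes, 84 x 84 x 44 mm, fixed, two by two, centres at 55 mm either side of its middle in x and y (gaps 26 mm), a black cable gland on the -x side of each.
- lid_a: near left push-on lid (left, right as the robot sees it), one of four alike: light grey, 84 x 84 x 8 mm, about 200 g; origin at the middle of the underside, z up (flat top face 8 mm above it), x, y along its sides. A seated lid lies on its box's rim all round, origin 56 mm above the table, and does not give to a press.
- lid_b: near right push-on lid (left, right as the robot sees it), one of four alike: light grey, 84 x 84 x 8 mm, about 200 g; origin at the middle of the underside, z up (flat top face 8 mm above it), x, y along its sides. One lid, at random, is loose: it sits level on the 28 mm square post under its middle, which has not gone in, 3 to 4.5 mm higher than the seated ones.
- lid_c: far left push-on lid (left, right as the robot sees it), one of four alike: light grey, 84 x 84 x 8 mm, about 200 g; origin at the middle of the underside, z up (flat top face 8 mm above it), x, y along its sides. 1 to 4 N on the top, 30 to 36 mm from the middle towards a side, tips the loose lid over 0.05 rad: the finger sinks 0.5 to 3 mm, ending 1 to 3 mm above where a seated lid stops it; let go, it comes level.
- lid_d: far right push-on lid (left, right as the robot sees it), one of four alike: light grey, 84 x 84 x 8 mm, about 200 g; origin at the middle of the underside, z up (flat top face 8 mm above it), x, y along its sides. An edge press does not seat the loose lid (the rim bears most of it). Its post goes in at 12 N: 15 to 20 N on the middle seats it and it stays down.
- screw_cup: small steel bowl, 56 mm across, 26 mm high, standing on the carrier's left end strip; a bystander; origin at the middle of its underside.
- gland_nut: black cable-gland nut, 26 mm across, 21 mm high, standing on the carrier's right end strip; a bystander; origin at the middle of its underside.
- gland_nut2: second such gland nut, beside the first; a bystander; origin at the middle of its underside.
- screwdriver: yellow-handled screwdriver lying on the table to the right; a bystander; origin on its long axis at table height.
- tape_roll: orange roll of tape lying flat on the table to the right, 90 mm across, 24 mm high; a bystander; origin at the middle of its underside.
- cleaner: white cleaner bottle, 56 mm across, 130 mm high, standing on the table to the left; a bystander; origin at the middle of its underside.
- pick_bin: blue open-fronted storage bin with green parts, 170 x 105 x 75 mm, on the table to the left; a bystander; origin at the middle of its underside.
Mind the look-alikes: they are no part of the job. What is shaped like the lid_b but red or turquoise is not meant.

How it is judged:
By the outcome, as a careful person would: the job done as asked, in the order asked, and still so for the second after the job is handed in, with the robot touching nothing.
It also fails if it takes over 51 s, if anything falls off the work surface, if the arm or the gripper's body presses on something with over 40 N, if the wrist force passes 120 N, or if a joint passes its speed limit or range.

## Robot

A 6-joint arm with a two-finger parallel gripper is mounted at the origin on the work surface. World frame = base frame: x ahead of the robot, y to its left, z up, the work surface at z = 0. Lengths are in m, angles in rad, forces in N, time in s.
With the tool pointing down it reaches from about 0.3 to 0.825 m from the base axis. Payload 5.4 kg.
Tool frame: the origin (TCP) lies on the mounting face of the last link; the fingertips stand 190 mm ahead of it and the grasp point (between the pads) lies 171 mm ahead of it; x points along the fingers, y is the direction in which the jaws open and shut, and the axes are right-handed (so a half turn about x gives the same grasp; the last joint's range is limited). The gripper opens to 92 mm and grips with 3 to 60 N. Pads are 20 mm wide; open, the fingers measure 128 mm over their backs; the gripper's body (75 mm by 189 mm) begins 69 mm behind the grasp point.
Start: joints at [-1.339, 0.158, 1.597, -0, 1.386, -0.21], TCP at [0.246, -0.52, 0.405] pointing down, gripper open.
Joint ranges: [-2.91, 2.91], [-0.94, 2.29], [0.18, 2.7], [-1.29, 4.43], [0.17, 2.64], [-3, 3]. Speed limits (rad/s): [2.57, 2.57, 3.14, 3.14, 3.14, 3.14].

## Interface

Orientations are given as a rotation vector (axis times angle).
In Python, from workcell import arm, effector, readout, viewer, ticket gives the robot as it stands. The module is installed in compiled form; this text tells all that it offers. Calls block until the motion is done:
- arm.move_ptp(position, orientation): joint-space move of the TCP to a pose.
- arm.line_to(position, attitude=None, feed=0.15, threshold=None): straight line of the TCP; attitude=None keeps the orientation; feed is the mean speed in m/s. With threshold (N) it stops when the force on the tool has changed by that much, and returns True; else False.
- arm.movej(angles): joint-space move.
- effector.let_go() and effector.clamp(f_grip=None): open the fingers fully, or close them until they stop; f_grip is the grip in N (None keeps the last).
- arm.dwell(seconds).
- arm.solve_ik(position, orientation): joint angles nearest the present ones, or None.
- readout.observe(): the state.
- viewer.get_image(name): name is "side" or "top"; returns a dict with "pixels" (420x560x3 uint8, red, green, blue), "depth" (420x560 float32, m along the optical axis (not along the pixel's ray), 0 where there is no reading), "fx", "fy", "cx", "cy" (pixels), "position" and "rotation" of the camera in the world. Camera axes: x right, y up, looking along -z (the intrinsics and any distortion apply to the point x, -y, -z); pixel columns grow to the right and rows downward; lengths in m; the calibration is good to about 2 mm. A picture is of the moment at which its call begins.
A pose or a line that the arm cannot do raises arm.MotionError and nothing moves.
- ticket.finish_job(): hands the job in, once; it reports no verdict.
The state is a dict: "time": time; "q": joint angles; "dq": joint speeds; "effort": joint torques, N m; "tool_pos": TCP position; "tcp_rot": TCP orientation; "wrist_force": force on the tool from outside, world axes, zero at the start; "ft_torque": the same for the moment, N m; "grip_width": finger opening in m.
Only numpy, scipy, OpenCV 4.12 (cv2) and the standard library are available. Lean on these libraries where they do the work, as an engineer would, in place of code of your own. Each camera call takes 0.05 s, during which the arm holds its last target. There are 200 camera calls.

## Working session

There is one attempt and no reset: what is moved stays moved. The work goes in short steps, each a Python script; the robot and the scene stay as the last script left them, time stands still between calls to the robot, and variables do not carry over. Pictures are saved under pics/ and viewed, about 8 in all and at most 12, crops included, and the job is handed in when it is done.

```bash
mkdir -p pics; python3 - <<'E'
from workcell import arm, effector, readout, viewer, ticket
import cv2,numpy as np
for n in("top","side"):
    im=viewer.get_image(n); np.savez(f"{n}.npz",**im)
    cv2.imwrite(f"pics/{n}0.png",im["pixels"][...,::-1])
    print(n,{k:np.round(im[k],4).tolist() for k in im if k not in("pixels","depth")})
s=readout.observe();print(s)
E
```

```text
top {'fx': 436.7108, 'fy': 436.7108, 'cx': 277.735, 'cy': 211.9729, 'position': [0.1744, 0.0153, 1.4635], 'rotation': [0.1756, -0.1744, -1.5859]}
side {'fx': 517.1058, 'fy': 517.1058, 'cx': 287.9619, 'cy': 213.8325, 'position': [0.407, -1.1636, 0.7765], 'rotation': [1.0394, -0.04, -0.0303]}
{'time': 0.1, 'q': array([-1.33913412e+00,  1.58945057e-01,  1.59811115e+00, -6.15032625e-06,
        1.38616867e+00, -2.10109165e-01]), 'dq': array([ 0.00223303, -0.00230535, -0.00166648, -0.00120293, -0.00012428,
       -0.00022245]), 'effort': array([-4.41649545e-04, -3.86503172e+01, -3.22960603e+01,  7.02055497e-02,
        3.39157507e-02, -5.65753805e-05]), 'tool_pos': array([ 0.24575229, -0.51955727,  0.4038377 ]), 'tcp_rot': array([ 1.9773089 ,  0.44566419, -1.97735679]), 'wrist_force': array([-0.14826117,  0.18860558, -0.16452295]), 'ft_torque': array([0.0203344 , 0.03390621, 0.00859227]), 'grip_width': 0.09190558589634205}
```

View pics/top0.png

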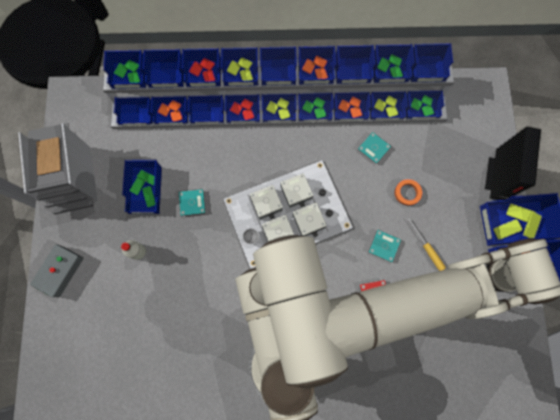

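View pics/side0.png

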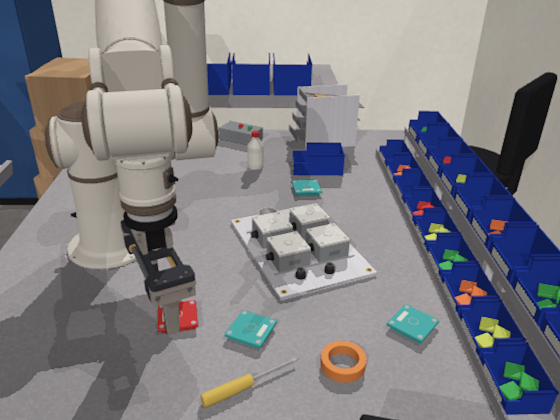

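The top view shows the carrier around (288,213), with one lid partly hidden by the arm. The side view shows all four lids, at about (272,222), (309,215), (289,243) and (329,237). The screw cup is at (268,212) and the two nuts are at (300,272) and (330,268). The red and turquoise boxes stand apart on the table and are decoys. Next I measure the lid tops from depth.

```bash
cat > h.py <<'E'
import numpy as np,cv2
from scipy.spatial.transform import Rotation as R
def cloud(im):
    d=im["depth"].astype(float); v,u=np.mgrid[:d.shape[0],:d.shape[1]]
    p=np.stack([(u-im["cx"])/im["fx"]*d,-(v-im["cy"])/im["fy"]*d,-d],-1)
    return p@R.from_rotvec(im["rotation"]).as_matrix().T+im["position"]
E
python3 - <<'E'
from h import *
for n in("top","side"):
    im=dict(np.load(n+".npz")); P=cloud(im); z=P[...,2]
    hsv=cv2.cvtColor(im["pixels"],cv2.COLOR_RGB2HSV)
    roi=(abs(P[...,0]-.5)<.3)&(abs(P[...,1])<.3)&(im["depth"]>0)
    m=(roi&(z>.055)&(z<.08)&(hsv[...,1]<60)&(hsv[...,2]>130)).astype(np.uint8)
    print(n,"table",np.round(np.percentile(z[roi],[5,25,50]),4))
    k,l,st,c=cv2.connectedComponentsWithStats(m,connectivity=4)
    for i in range(1,k):
        if st[i,4]<60: continue
        q=P[l==i]; r=cv2.minAreaRect((q[:,:2]*1000).astype(np.float32))
        print(c[i].round(),st[i,4],"rect mm",np.round(r[0],1),np.round(r[1],1),round(r[2],1),"z",np.round(np.percentile(q[:,2],[10,50,90]),4))
    m=(roi&(z>.006)&(z<.018)&(hsv[...,1]<60)).astype(np.uint8)
    k,l,st,c=cv2.connectedComponentsWithStats(m)
    i=1+st[1:,4].argmax(); q=P[l==i]; print("carrier",cv2.minAreaRect((q[:,:2]*1000).astype(np.float32)),np.median(q[:,2]))
im=dict(np.load("side.npz"));cv2.imwrite("pics/crop1.png",cv2.resize(im["pixels"][190:310,215:385,::-1],None,fx=4,fy=4,interpolation=2))
E
```

```text
top table [-0.0042 -0.0003  0.004 ]
[296. 188.] 619 rect mm [571.5 -50.6] [85.5 85.2] 20.1 z [0.06   0.0639 0.0678]
[265. 200.] 644 rect mm [532.4  52.3] [85.2 84.3] 21.0 z [0.0632 0.0675 0.0715]
[309. 218.] 649 rect mm [468.5 -89.2] [84.7 83.8] 20.8 z [0.06   0.0642 0.0678]
[277. 227.] 483 rect mm [437.2  16. ] [68.3 84. ] 21.1 z [0.0603 0.0641 0.0678]
carrier ((502.7770690917969, -17.237640380859375), (264.4398193359375, 382.85870361328125), 20.060453414916992) 0.012009978149538525
side table [-0.0019  0.0001  0.0022]
[309. 213.] 534 rect mm [530.6  50.4] [84.8 90.7] 20.6 z [0.0647 0.0674 0.0697]
[271. 222.] 577 rect mm [426.8  11.5] [84.7 89. ] 20.2 z [0.0616 0.0642 0.0662]
[327. 235.] 637 rect mm [569.8 -52.6] [85.7 90.3] 19.0 z [0.0617 0.0641 0.0659]
[288. 243.] 688 rect mm [467.2 -91.1] [85.3 87.9] 20.7 z [0.0619 0.0643 0.0663]
carrier ((497.7527770996094, -19.858612060546875), (263.4261474609375, 375.6973876953125), 20.83523178100586) 0.0123393415525192
```

View pics/crop1.png

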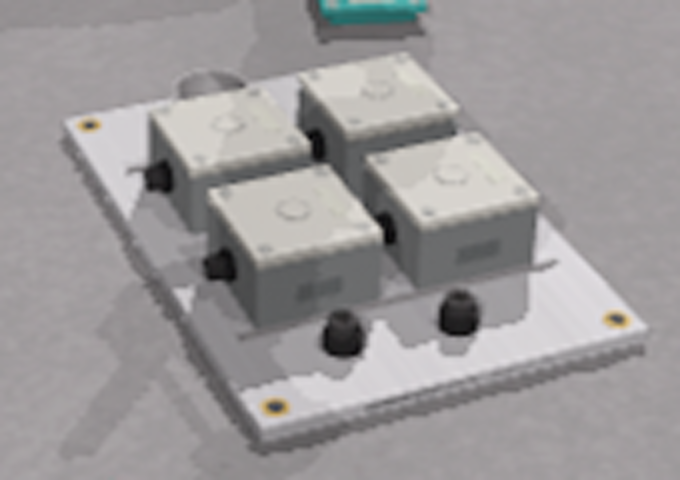

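By depth, the far-left lid (lid_c, side px (309,213), top px (265,200)) stands at about 67.5 mm. The other three are at about 64 mm. All four are light grey and on the carrier; the decoys are turquoise or red. I'll press lid_a first as a reference, then test lid_c by touch.

```bash
cat >> h.py <<'E'
from workcell import arm, effector, readout, viewer, ticket
th=np.radians(20.5); X=np.array([np.cos(th),np.sin(th),0]); Y=np.array([-np.sin(th),np.cos(th),0])
C=np.array([.4995,-.0192,0]); L=.19
lid={k:C+.055*(i*X+j*Y) for k,i,j in(("a",-1,1),("b",-1,-1),("c",1,1),("d",1,-1))}
y0=R.from_rotvec([1.9773,.44566,-1.97736]).as_matrix()[:,1]
yt=Y if Y@y0>0 else -Y; xt=np.array([0,0,-1.])
O=R.from_matrix(np.stack([xt,yt,np.cross(xt,yt)],1)).as_rotvec()
def at(p,z): return [p[0],p[1],z+L]
def st(tag):
    s=readout.observe(); print(tag,"t %.2f"%s["time"],"tip",np.round(s["tool_pos"]-[0,0,L],4),"F",np.round(s["wrist_force"],2),flush=True)
def edge(k,off=-.033):
    p=lid[k]+off*X
    arm.move_ptp(at(p,.078),O); arm.dwell(.2); st(k+" above")
    h=arm.line_to(at(p,.058),feed=.01,threshold=1.2); st(f"{k} touch {h}")
    h=arm.line_to(at(p,.058),feed=.005,threshold=3.5); st(f"{k} press {h}")
    arm.dwell(.3); st(k+" held")
    arm.line_to(at(p,.08),feed=.06); st(k+" up")
E
python3 - <<'E'
from h import *
print(y0,yt)
effector.clamp(10)
arm.move_ptp(at(lid["a"]-.033*X,.12),O); st("over")
edge("a")
E
```

```text
[ 0.42754351 -0.90399337 -0.001594  ] [ 0.35020738 -0.93667219 -0.        ]
over t 3.42 tip [0.3982 0.0009 0.1203] F [-0.07 -0.05 -0.18]
a above t 3.92 tip [0.3986 0.0011 0.0796] F [ 0.43 -0.55  0.7 ]
a touch True t 5.21 tip [0.3979 0.0015 0.0645] F [-0.43  0.51  3.96]
a press True t 5.50 tip [0.3979 0.0015 0.0645] F [-0.48 -0.76  3.06]
a held t 5.80 tip [0.3979 0.0015 0.0645] F [ 0.12 -0.11  3.75]
a up t 6.22 tip [0.3979 0.0015 0.0803] F [-0.07  0.09  0.01]
```

```bash
python3 - <<'E'
from h import *
edge("c")
E
```

```text
c above t 6.93 tip [0.4999 0.0397 0.0778] F [0.41 0.5  0.33]
c touch True t 8.04 tip [0.5006 0.04   0.0673] F [-0.62 -0.68  1.96]
c press True t 8.59 tip [0.5004 0.0399 0.0664] F [-0.89 -0.41  4.01]
c held t 8.89 tip [0.5004 0.0399 0.0664] F [-0.99  0.23  5.25]
c up t 9.27 tip [0.5009 0.04   0.0803] F [ 0.17 -0.78 -0.77]
```

Lid_c gave under the press. The finger sank about 1 mm and stopped 1.9 mm above where the seated lid_a stopped it, so lid_c is the loose one. Now I seat it at the middle.

```bash
python3 - <<'E'
from h import *
p=lid["c"]
arm.line_to(at(p,.080),feed=.06); arm.dwell(.2); st("mid above")
h=arm.line_to(at(p,.057),feed=.008,threshold=17); st(f"mid press {h}")
arm.dwell(.4); st("held")
arm.line_to(at(p,.080),feed=.05); st("up")
E
```

```text
mid above t 10.17 tip [0.5315 0.0515 0.08  ] F [-0.36  0.18 -0.25]
mid press True t 12.11 tip [0.532  0.0516 0.0645] F [-0.58  1.15  3.92]
held t 12.51 tip [0.532  0.0516 0.0645] F [-0.91  0.2   4.67]
up t 12.98 tip [0.5318 0.0516 0.0802] F [-0.3   1.03 -0.06]
```

The tip is at seated height, but the stop may have tripped as the post slid in. I'll press the middle once more to confirm, then back off and look.

```bash
python3 - <<'E'
from h import *
p=lid["c"]
arm.line_to(at(p,.069),feed=.04); arm.dwell(.2)
h=arm.line_to(at(p,.056),feed=.008,threshold=16); st(f"mid press {h}")
arm.dwell(.4); st("held")
arm.line_to(at(p,.12),feed=.1)
arm.move_ptp([0.246,-0.52,0.405],[1.9773,.44566,-1.97736]); arm.dwell(.3); st("away")
for n in("top","side"):
    im=viewer.get_image(n); P=cloud(im); z=P[...,2]
    for k in lid:
        d=P-lid[k]; m=(abs(d@X)<.036)&(abs(d@Y)<.036)&(z>.05)&(z<.08)
        q=P[m]; c=np.linalg.lstsq(np.c_[q[:,:2]-lid[k][:2],np.ones(len(q))],q[:,2],rcond=None)[0]
        print(n,k,len(q),"z0 %.4f"%c[2],"slope",c[:2].round(3))
    if n=="side":cv2.imwrite("pics/end.png",cv2.resize(im["pixels"][130:310,200:400,::-1],None,fx=3,fy=3))
E
```

```text
mid press True t 14.47 tip [0.5319 0.0516 0.0645] F [-0.69 -1.08  3.73]
held t 14.87 tip [0.5319 0.0516 0.0645] F [-0.54  0.7   5.55]
away t 18.18 tip [ 0.2463 -0.5198  0.215 ] F [0.06 0.11 0.58]
top a 370 z0 0.0642 slope [0.005 0.008]
top b 474 z0 0.0644 slope [ 0.003 -0.01 ]
top c 465 z0 0.0642 slope [-0.005  0.012]
top d 444 z0 0.0644 slope [ 0.002 -0.   ]
side a 383 z0 0.0645 slope [-0.003  0.003]
side b 466 z0 0.0644 slope [ 0. -0.]
side c 353 z0 0.0645 slope [-0.     0.004]
side d 434 z0 0.0642 slope [-0.002  0.001]
```

View pics/end.png

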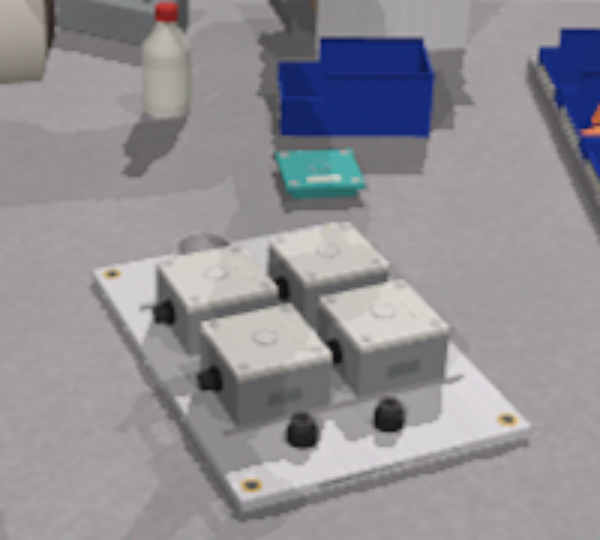

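The final picture shows lid_c, at crop (328,250), level with the other three. Nuts, cup, bottle and bin are where they were. Handing in.

```bash
python3 -c "
from h import *
ticket.finish_job()"
```

```text
the job is handed in; nothing more can be done
```

The loose lid was lid_c (far left). It is now pushed home and flush with the others, and the job is handed in. The clock read about 18 s of the 51 s allowed at my last check before handing in.

- **Finding it:** I pressed lid_a near its edge first, and it held firm with the fingertips at 64.5 mm. Lid_c gave under the same press: touch at 67.3 mm, sinking to 66.4 mm at 4–5 N. Depth images had already shown lid_c about 3 mm high, so I did not press lid_b or lid_d.
- **Seating it:** I pressed lid_c in the middle with a 17 N stop and it went down to 64.5 mm. A second press with a 16 N stop also ended at 64.5 mm, so it did not give again.
- **Last checks:** after backing the hand away, all four lid tops measured 64.2–64.5 mm and level in both camera views. The bystanders in the last picture had not moved; it did not cover the screwdriver and tape roll, but the arm worked nowhere near them.
- **One gap:** both middle presses stopped on their force limits, but the force read just after each stop was only 4–5.5 N. The peak force is therefore inferred from the stop, not read directly; the heights confirm the lid is seated.

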